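# Square a circuit board into its clamp

## Robot

A 6-joint arm with a two-finger parallel gripper is mounted at the origin on the work surface. World frame = base frame: x ahead of the robot, y to its left, z up, the work surface at z = 0. Lengths are in m, angles in rad, forces in N, time in s.
With the tool pointing down it reaches from about 0.35 to 0.775 m from the base axis. Payload 5.5 kg.
Tool frame: the origin (TCP) lies between the finger pads; the fingertips stand 17 mm ahead of it and the grasp point (between the pads) lies 2 mm behind it (env.finger_overhang is the distance from the TCP to the fingertips, in m); z points along the fingers, y is the line along which they close (so a half turn about z gives the same grasp; the last joint's range is limited). The gripper opens to 85 mm and grips with 20 to 120 N. Pads are 22 mm wide; open, the fingers measure 114 mm over their backs; the gripper's body (76 mm by 85 mm) begins 54 mm behind the grasp point. The pads swing forward as they close: fully open they stand 13 mm farther back than shut.
Start: joints at [-1.471, 0.313, 0.046, 1.304, 0, 1.431], TCP at [0.137, -0.559, 0.248] pointing down, gripper open.
Joint ranges: [-2.76, 2.76], [-0.86, 1.69], [-1.03, 1.26], [-2.2, 2.34], [-1.47, 1.5], [-3.14, 3.14]. Speed limits (rad/s): [2.57, 2.57, 3.14, 3.14, 3.14, 3.14].

## Interface

Orientations are given as a unit quaternion [w, x, y, z].
In Python, from workcell import env gives the robot as it stands. The module is installed in compiled form; this text tells all that it offers.
- The arm moves only by the shell command python3 -m pendant 'ROWS' [FORCE]. ROWS is JSON, a list of rows, each a list of 5 numbers: the gripper's target within -1 to 1 (fully open at 1, half-way at 0, shut at -1), then the shift along the tool's x, y, z in m, then the turn about the tool's z in rad. A call has 1 to 8 rows; each row shifts and turns the commanded pose from where the row before left it, along the tool's axes as they then stand; what a row does not reach is not made up. A row lasts 1/8 s, in which the tool goes at most 62.5 mm and 10.7 degrees, less where a joint would pass 70% of its speed; a pose out of reach is approached as far as the arm can. A call with a gripper value outside its range is refused whole. The fingers move at their own pace and stop on an object; FORCE is the grip in N (left out, the last holds). Time passes only in rows, so rows that do not move let the fingers close. It gives the time, the measured TCP pose, the force, the opening and the grip force at its end, in the units of the state.
- env.get_state(): the state, without advancing time (a new reading comes with each control period).
- env.read_camera(name): name is "scene" or "side" or "wrist"; returns the picture (480x640x3 uint8, red, green, blue); there is no depth.
- env.calibration(name): a dict with "K" (3x3 intrinsics, pixels), "T" (4x4, takes a point from camera to world coordinates); the wrist camera has in their place "tool_from_camera" (4x4, takes a point from camera to tool coordinates, whose origin is the TCP and whose axes are the flange's). Camera axes: x right, y down, z forward; pixel columns grow to the right and rows downward; lengths in m; the calibration is good to about 2 mm. A picture is of the moment at which its call begins: read the wrist's pose just before it. calibration takes no time and is no camera call.
- env.hand_in(): hands the job in; it is judged then, once.
Trained networks look in the newest picture that a camera, given by its name, has taken for a name from the list of things; names that differ only in an ending like _2 or _b are one class to them, and where a whole thing is asked for, a point or a joint stands for the part that bears it (a point fixed in the world has none). Each returns a list of dicts, best first, with "score" (0 to 1); they miss things now and then, are a little off and sometimes report something else, mostly with a low value. They report only what shows in the picture. A call takes as long as a camera call. They do not tell look-alikes from the thing itself.
- env.recognise(camera, label): "centre" ([column, row] in pixels, amid what is visible of it).
The state is a dict: "clock": time; "joint_pos": joint angles; "qvel": joint speeds; "tau": joint torques, N m; "tcp_pos": TCP position; "orientation": TCP orientation; "wrist_force": force on the tool from outside, world axes, zero at the start; "ft_torque": the same for the moment, N m; "finger_gap": finger opening in m; "grip_force": force on a finger pad.
Only numpy, scipy, OpenCV 4.12 (cv2) and the standard library are available. Lean on these libraries where they do the work, as an engineer would, in place of code of your own. Each camera call takes 0.05 s, during which the arm holds its last target. There are 200 camera calls.

## Task

On the black preheater bed, push the orange board carrier back until its far edge lies flush along the aluminium rail on the side away from the robot (the rear rail), then push the aluminium clamp bar sideways, so that it drives the carrier against the side stop and stays closed on it. Only push with the fingertips: grip and lift nothing, do not touch the heat sink, the clamp's black knob or its blue lip, and leave the things standing around alone.

Things in the scene. Friction and masses are not known exactly. Their poses are not given: they have to be found in the camera images.
- carrier: Loose orange plastic frame, 100 (its x) x 130 (its y) x 10 mm high, carrying a green circuit board with low parts (up to 4 mm above it); 0.17 to 0.35 kg. Origin: centre of its underside, which lies on the bed. It starts turned up to 15 degrees from the holder's axes. In place, its x axis points as the holder's x axis.
- holder: Fixed board holder. Black bed 270 (x) x 350 (y) x 30 mm high. Origin at table level; the bed spans x -135 to 135, y -150 to 200 mm in its frame. x points to the rear rail, y from the side stop to the clamp bar. Aluminium rear rail: inner face at x = 100 mm; side stop: inner face at y = -110, x from -115 to 100 mm; both 14 mm above the bed. A rod runs along the bed's front (x = -147), below its top.
- corner (a point): Inner corner of the holder where the faces of rear rail and side stop meet, at the height of the bed's top; axes as the holder's. With the carrier home, the carrier's origin lies at x = -50, y = +65 mm, z = 0 from here.
- clamp_push (a point): Middle of the outer (+y of the holder) face of the aluminium clamp bar, the face to push on, 10 mm above the bed; moves with the bar; axes as the holder's. The bar runs along the holder's x (245 mm long), is 40 mm wide (plus the 4 mm lip) and 1 to 19 mm above the bed; this face is free for 90 mm to either side.
- clamp (a joint): Slide of the clamp bar, m: grows as the bar moves towards the side stop (holder -y); starts between 0 and 0.03. The bar needs about 2.5 N to move and stays where it is left. At 0 its lip's face is 240 mm from the side stop's face; with the carrier home it bears on it at 0.110. The slide itself ends at 0.14.
- clamp_lip (a point): Middle of the face of the blue lip, 185 mm long, 4 mm thick, that covers the clamp bar's side towards the carrier and bears on it. Not to be touched with the fingers. Moves with the bar.
- clamp_knob (a point): Centre of a black round knob, 22 mm across, standing 22 mm high on top of the clamp bar near its end on the robot's side. Not to be touched. Moves with the bar.
- heatsink (a point): Centre of the finned aluminium heat sink, 32 x 32 mm and 15 mm high, fixed on the board near its middle, from 10 to 25 mm above the carrier's underside. Not to be touched.
- flux_tub: Bystander: small jar with a blue cap, 54 mm across, 50 mm high, on the table beyond the side stop. Origin: centre of its underside.
- nozzle: Bystander: steel hot-air nozzle, 48 mm across, 45 mm high, on the table beyond the side stop. Origin: centre of its underside.
- driver: Bystander: screwdriver with a yellow handle, 150 mm long, lying on the table behind the rear rail. Origin: centre of its underside.
Not all that is in view belongs to the job. There is more than one size of the carrier; the job needs the middle-sized.

How it is judged:
By the outcome, as a careful person would: the job done as asked, in the order asked, and still so for the second after the job is handed in, with the robot touching nothing.
It also fails if it takes over 48 s, if anything falls off the work surface, if the arm or the gripper's body presses on something with over 40 N, if the wrist force passes 120 N, or if a joint passes its speed limit or range.

## Working session

There is one attempt and no reset: what is moved stays moved. The work goes in short steps, Python scripts to look and compute and a shell command to move; the robot and the scene stay as the last step left them, time stands still between calls to the robot, and variables do not carry over. Pictures are saved under pics/ and viewed, at most 11 in all, crops included, and the job is handed in when it is done.

```bash
mkdir -p pics
python3 - <<'E'
from workcell import env
import cv2
for n in ("scene","side"):
    im=env.read_camera(n); cv2.imwrite(f"pics/{n}0.png",im[:,:,::-1])
    for l in ("carrier","holder","clamp_push","clamp_lip","clamp_knob","heatsink","flux_tub","nozzle","driver"):
        print(n,l,[([round(float(v)) for v in d["centre"]],round(float(d["score"]),2)) for d in env.recognise(n,l)][:5])
s=env.get_state();print(s["clock"],s["tcp_pos"],s["orientation"],s["finger_gap"],s["wrist_force"])
for n in ("scene","side"):print(env.calibration(n))
E
```

```text
scene carrier [([363, 353], 0.87), ([139, 237], 0.76), ([288, 241], 0.56)]
scene holder [([323, 245], 0.89)]
scene clamp_push [([347, 205], 0.58), ([403, 300], 0.43)]
scene clamp_lip [([348, 205], 0.7)]
scene clamp_knob [([345, 206], 0.57)]
scene heatsink [([134, 237], 0.95), ([292, 241], 0.62), ([372, 352], 0.61), ([347, 204], 0.21)]
scene flux_tub [([217, 280], 0.93)]
scene nozzle [([245, 317], 0.76), ([325, 246], 0.59)]
scene driver [([405, 298], 0.74)]
side carrier [([437, 270], 0.98), ([310, 260], 0.94), ([195, 379], 0.56)]
side holder [([320, 233], 0.68)]
side clamp_push [([298, 202], 0.72)]
side clamp_lip [([296, 203], 0.9)]
side clamp_knob [([296, 206], 0.72)]
side heatsink [([312, 259], 0.79), ([437, 268], 0.64), ([192, 380], 0.62)]
side flux_tub [([310, 332], 0.85), ([416, 226], 0.21)]
side nozzle [([363, 333], 0.7), ([411, 227], 0.34)]
side driver [([412, 226], 0.87)]
1.0 [ 0.13656292 -0.5585834   0.24833896] [ 5.42192649e-05  9.92820967e-01  1.19609887e-01 -8.58057948e-06] 0.08554338733880665 [-0.10316577  0.32159677  0.80805748]
{'K': array([[438.58750547,   0.        , 314.30609188],
       [  0.        , 438.58750547, 232.59557727],
       [  0.        ,   0.        ,   1.        ]]), 'T': array([[ 0.61371239,  0.59858856, -0.51482894,  1.07427036],
       [ 0.78951998, -0.46851696,  0.39642157, -0.45569084],
       [-0.00391267, -0.64975656, -0.76013229,  0.78118766],
       [ 0.        ,  0.        ,  0.        ,  1.        ]])}
{'K': array([[622.02639963,   0.        , 313.21131379],
       [  0.        , 622.02639963, 233.02135951],
       [  0.        ,   0.        ,   1.        ]]), 'T': array([[ 0.99642284, -0.05927043,  0.06023738,  0.47921399],
       [-0.08413966, -0.76225055,  0.64179016, -0.97581693],
       [ 0.0078768 , -0.64456273, -0.76451085,  1.13961926],
       [ 0.        ,  0.        ,  0.        ,  1.        ]])}
```

View pics/scene0.png

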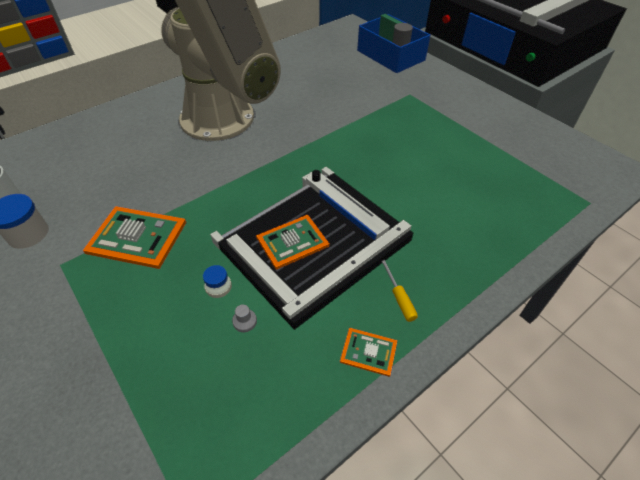

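View pics/side0.png

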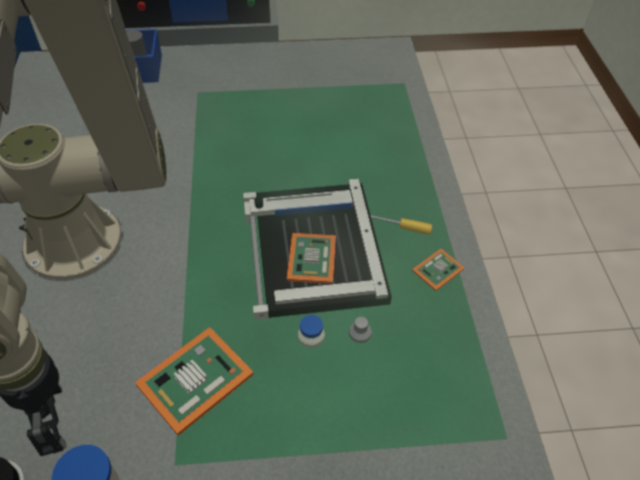

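Both views: the arm stands clear, the middle carrier lies on the bed at side (312,258) / scene (292,241). Candidates for the carrier: the one on the bed (312,258), the large one (195,380) and the small one (438,270) in the side view. I choose the one on the bed, as its size is in the middle. The clamp knob is at side (258,202), the rear rail on the right at (367,235), the side stop at the bottom at (325,293).

```bash
cat > h.py <<'E'
import numpy as np,cv2
from workcell import env
def unproj(n,uv,z):
    c=env.calibration(n);K,T=c["K"],c["T"]
    d=T[:3,:3]@np.linalg.inv(K)@np.array([uv[0],uv[1],1.]);o=T[:3,3]
    return o+d*(z-o[2])/d[2]
def proj(n,P):
    c=env.calibration(n);K,T=c["K"],c["T"]
    p=(np.atleast_2d(P)-T[:3,3])@T[:3,:3];q=p@K.T
    return q[:,:2]/q[:,2:]
def orange(n,im,near):
    h=cv2.cvtColor(im,cv2.COLOR_RGB2HSV)
    m=cv2.inRange(h,(5,150,90),(20,255,255))
    cs=cv2.findContours(m,cv2.RETR_EXTERNAL,cv2.CHAIN_APPROX_NONE)[0]
    cs=[c for c in cs if cv2.contourArea(c)>300]
    return min(cs,key=lambda c:np.hypot(*(c[:,0].mean(0)-near)))
E
python3 - <<'E'
from h import *
for n,near in (("scene",(292,241)),("side",(312,258))):
    im=env.read_camera(n);c=orange(n,im,near)
    w=np.array([unproj(n,p,0.04)[:2] for p in c[:,0]]).astype(np.float32)
    r=cv2.minAreaRect(w);print(n,r,cv2.boxPoints(r).tolist())
    x,y=(200,150) if n=="scene" else (235,165)
    W,H=(230,180) if n=="scene" else (170,160)
    cv2.imwrite(f"pics/{n}1.png",cv2.resize(im[y:y+H,x:x+W,::-1],None,fx=3.4,fy=3.3,interpolation=cv2.INTER_CUBIC))
E
```

```text
scene ((0.5592129230499268, -0.12011102586984634), (0.1324990689754486, 0.10631432384252548), 81.2188949584961) [[0.49656516313552856, -0.17746907472610474], [0.6016333699226379, -0.19369900226593018], [0.621860682964325, -0.06275297701358795], [0.5167924761772156, -0.04652304947376251]]
side ((0.5558440685272217, -0.12147725373506546), (0.13424043357372284, 0.10125729441642761), 80.99037170410156) [[0.49532902240753174, -0.17984087765216827], [0.5953370332717896, -0.1956978142261505], [0.6163591146469116, -0.06311362981796265], [0.5163511037826538, -0.04725669324398041]]
```

View pics/side1.png

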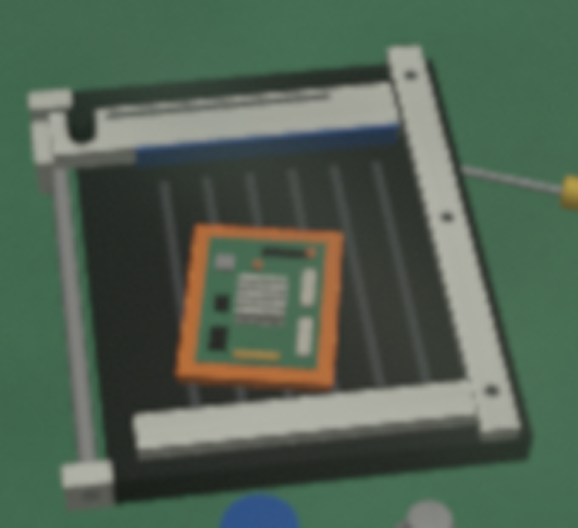

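View pics/scene1.png

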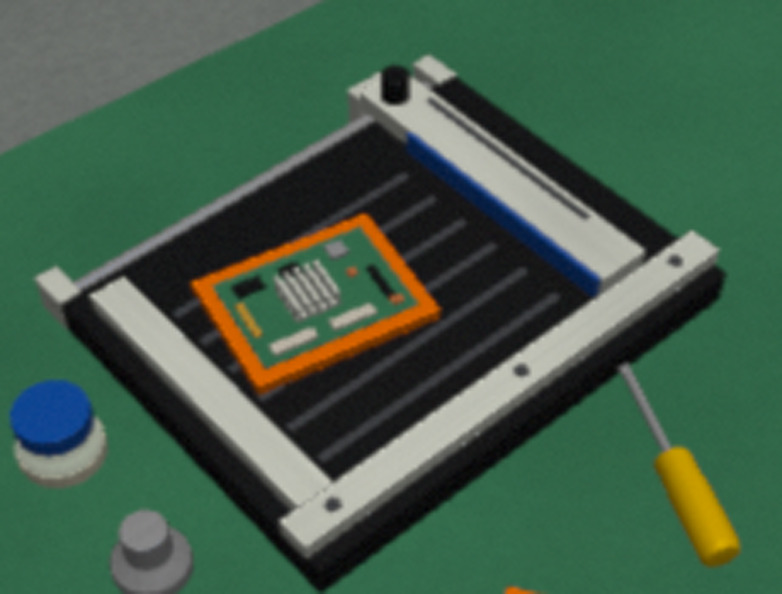

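Run:
```python
from h import *
from scipy.optimize import least_squares
f=lambda n,u,v:(((200,150) if n=="scene" else (235,165))+np.array([u/3.4,v/3.3]))
P={}
L=[("side","stop",[(133,413),(472,381)]),("side","rail",[(388,50),(480,432)]),
("scene","stop",[(122,280),(328,482)]),("scene","rail",[(690,235),(283,520)])]
for n,k,pts in L:
    w=[unproj(n,f(n,*p),.044)[:2] for p in pts]; d=w[1]-w[0]
    print(n,k,np.round(w,4).tolist(),np.degrees(np.arctan2(d[1],d[0])))
def res(p,ns=("side","scene")):
    x,y,a=p;R=np.array([[np.cos(a),-np.sin(a)],[np.sin(a),np.cos(a)]]);r=[]
    for n,k,pts in L:
        if n not in ns: continue
        for q in pts:
            h=(unproj(n,f(n,*q),.044)[:2]-[x,y])@R
            r.append(h[1]+.11 if k=="stop" else h[0]-.1)
    return r
for ns in (("side",),("scene",),("side","scene")):
    s=least_squares(res,(.57,-.08,0),args=(ns,)); print(ns,s.x,np.degrees(s.x[2]),np.round(np.array(s.fun)*1e3,1))
x,y,a=s.x;R=np.array([[np.cos(a),-np.sin(a)],[np.sin(a),np.cos(a)]])
print("carrier in holder",(np.array([.557,-.121])-[x,y])@R)
for n,q in (("side",(135,152)),("side",(397,128)),("scene",(410,136)),("scene",(600,283))):
    print("lip",(unproj(n,f(n,*q),.049)[:2]-[x,y])@R)
# knob top
for n,q in (("side",(82,112)),("scene",(395,72))): print("knob",(unproj(n,f(n,*q),.071)[:2]-[x,y])@R)
print(env.calibration("wrist"))
```

```text
side stop [[0.4688, -0.2087], [0.6852, -0.2002]] 2.2528302663215127
side rail [[0.6689, 0.1081], [0.6842, -0.2406]] -87.48091387207593
scene stop [[0.4736, -0.2113], [0.6831, -0.1997]] 3.170080913413565
scene rail [[0.6717, 0.1072], [0.6883, -0.2353]] -87.21889489702768
('side',) [ 0.57767474 -0.09433181  0.04267519] 2.445108174519848 [ 0.4 -0.4 -0.2  0.2]
('scene',) [ 0.58144844 -0.0952335   0.05038847] 2.8870464911415255 [-0.5  0.5  0.3 -0.3]
('side', 'scene') [ 0.57955324 -0.09478948  0.04639558] 2.6582708054027124 [ 1.3 -0.2 -1.3 -2.2 -1.5  0.4  1.4  2.1]
carrier in holder [-0.02374459 -0.02513632]
lip [-0.09421591  0.11367963]
lip [0.09053751 0.11435282]
lip [-0.08928796  0.11684215]
lip [0.09512163 0.1178699 ]
knob [-0.12806298  0.13656828]
knob [-0.12979038  0.13777412]
{'K': array([[355.96705864,   0.        , 317.92558795],
       [  0.        , 355.96705864, 239.27376916],
       [  0.        ,   0.        ,   1.        ]]), 'tool_from_camera': array([[-5.11893747e-04, -9.49959112e-01, -3.12373853e-01,
         7.92797888e-02],
       [ 9.99999669e-01, -6.83970781e-04,  4.41300374e-04,
         7.43174871e-04],
       [-6.32871899e-04, -3.12373524e-01,  9.49959147e-01,
        -1.25936757e-01],
       [ 0.00000000e+00,  0.00000000e+00,  0.00000000e+00,
         1.00000000e+00]])}
```

```bash
python3 -c "
from workcell import env;print(env.finger_overhang)"; python3 -m pendant '[[0.5,0,0,0,0.0965],[0.5,0,0,0,0.0965],[0.5,0.035,-0.0425,0,0],[0.5,0.035,-0.0425,0,0],[0.5,0.035,-0.0425,0,0],[0.5,0.035,-0.0425,0,0],[0.5,0.035,-0.0425,0,0],[0.5,0.035,-0.0425,0,0]]' 30; python3 -m pendant '[[0.5,0.035,-0.0425,0,0],[0.5,0.035,-0.0425,0,0],[0.5,0.035,-0.0425,0,0],[0.5,0.035,-0.0425,0,0],[0.5,0,0,0,0]]'; python3 -c "
from workcell import env;print(env.finger_overhang)"
```

```text
0.017
clock: 2.1
tcp_pos: [0.3353, -0.2926, 0.2486]
orientation: [0.0, 1.0, 0.023, 0.0]
wrist_force: [0.9, -0.9, -0.7]
finger_gap: 0.0638
grip_force: 0.0
clock: 2.72
tcp_pos: [0.4679, -0.1147, 0.2483]
orientation: [-0.0, 1.0, 0.026, 0.0]
wrist_force: [-0.3, -0.8, 0.3]
finger_gap: 0.0641
grip_force: 0.0
0.017
```

```bash
cat >> h.py <<'E'
from scipy.spatial.transform import Rotation as Ro
HX,HY,HA=.5796,-.0948,.0464
HR=np.array([[np.cos(HA),-np.sin(HA)],[np.sin(HA),np.cos(HA)]])
def h2w(x,y,z): return np.r_[HR@[x,y]+[HX,HY],z]
def w2h(p): return (np.asarray(p)[:2]-[HX,HY])@HR
def wristcam():
    s=env.get_state();c=env.calibration("wrist");T=np.eye(4)
    q=s["orientation"];T[:3,:3]=Ro.from_quat([q[1],q[2],q[3],q[0]]).as_matrix();T[:3,3]=s["tcp_pos"]
    return c["K"],T@c["tool_from_camera"]
_cal=env.calibration
def cal(n):
    if n!="wrist": return _cal(n)
    return WC
def shot(name):
    global WC
    s=wristcam();WC={"K":s[0],"T":s[1]};return env.read_camera("wrist")
def line(n,im,a,b,col):
    p=proj2(n,[a,b]);cv2.line(im,tuple(int(v) for v in p[0]),tuple(int(v) for v in p[1]),col,1)
def proj2(n,P):
    c=cal(n);K,T=c["K"],c["T"];p=(np.atleast_2d(P)-T[:3,3])@T[:3,:3];q=p@K.T;return q[:,:2]/q[:,2:]
def unproj2(n,uv,z):
    c=cal(n);K,T=c["K"],c["T"];d=T[:3,:3]@np.linalg.inv(K)@np.array([uv[0],uv[1],1.]);o=T[:3,3]
    return o+d*(z-o[2])/d[2]
def overlay(n,im):
    im=im[:,:,::-1].copy()
    line(n,im,h2w(.1,-.11,.044),h2w(.1,.2,.044),(0,0,255))
    line(n,im,h2w(-.115,-.11,.044),h2w(.1,-.11,.044),(0,0,255))
    return im
def carrier(n,im,near=None):
    h=cv2.cvtColor(im,cv2.COLOR_RGB2HSV);m=cv2.inRange(h,(5,150,60),(20,255,255))
    cs=[c for c in cv2.findContours(m,cv2.RETR_EXTERNAL,cv2.CHAIN_APPROX_NONE)[0] if cv2.contourArea(c)>300]
    c=min(cs,key=lambda c:np.hypot(*(c[:,0].mean(0)-near))) if near else max(cs,key=cv2.contourArea)
    w=np.array([w2h(unproj2(n,p,.04)) for p in c[:,0]])*1e3
    r=cv2.minAreaRect(w.astype(np.float32));return r,cv2.boxPoints(r)
E
python3 - <<'E'
import h
from h import *
im=shot(0);r,b=carrier("wrist",im);print(r,b.round(1).tolist())
cv2.imwrite("pics/w1.png",overlay("wrist",im))
E
```

```text
((-25.635108947753906, -24.222190856933594), (130.58290100097656, 100.49353790283203), 78.47577667236328) [[-87.9000015258789, -78.19999694824219], [10.600000381469727, -98.19999694824219], [36.599998474121094, 29.700000762939453], [-61.79999923706055, 49.79999923706055]]
```

View pics/w1.png

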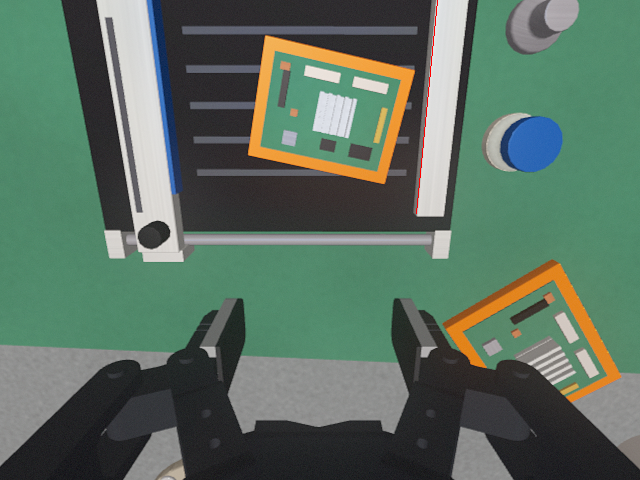

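The wrist view shows the carrier at (330,110), the heat sink at (335,115), the clamp at the left with its knob at (153,235) and the side stop at (430,110), where my model line lies on its edge. The size is 130.6 x 100.5 mm, so this is the right carrier. I go down in front of it.

```bash
python3 -m pendant '[[0.5,0,0.002,0.048,0],[0.5,0,0.002,0.048,0],[0.5,0,0,0.048,0],[0.5,0,0,0.043,0],[0.5,0,0,0.003,0],[0.5,0,0,0,0]]'; python3 -m pendant '[[0.5,0,0,0.003,0],[0.5,0,0,0,0]]';python3 -m pendant '[[0.5,0,0,0.003,0],[0.5,0,0,0,0]]'
```

```text
clock: 3.52
tcp_pos: [0.4668, -0.1227, 0.0593]
orientation: [0.0, 1.0, 0.023, 0.0]
wrist_force: [-0.3, 0.1, 0.2]
finger_gap: 0.064
grip_force: 0.0
clock: 3.78
tcp_pos: [0.4674, -0.1222, 0.0565]
orientation: [0.001, 1.0, 0.023, 0.001]
wrist_force: [-0.1, -0.1, 0.4]
finger_gap: 0.064
grip_force: 0.0
clock: 4.03
tcp_pos: [0.4664, -0.1216, 0.0523]
orientation: [0.0, 1.0, 0.023, 0.0]
wrist_force: [0.2, -0.1, 0.6]
finger_gap: 0.0641
grip_force: 0.0
```

```bash
for i in 1 2 ; do python3 -m pendant '[[0.5,0,0,0.0025,0],[0.5,0,0,0,0]]' | egrep 'pos|force'; done
```

```text
tcp_pos: [0.4663, -0.1216, 0.0495]
wrist_force: [0.4, 0.7, 0.2]
grip_force: 0.0
tcp_pos: [0.4663, -0.1216, 0.047]
wrist_force: [-0.1, 0.3, -0.8]
grip_force: 0.0
```

```bash
python3 -m pendant '[[0.5,0,0,0.002,0],[0.5,0,0,0,0]]' | egrep 'pos|force'
```

```text
tcp_pos: [0.4664, -0.1217, 0.0451]
wrist_force: [0.9, 0.1, 0.8]
grip_force: 0.0
```

```bash
for i in 1 2 ; do python3 -m pendant '[[0.5,0,0,0.0015,0],[0.5,0,0,0,0]]' | egrep 'pos|wrist_f'; done
python3 - <<'E'
from h import *
im=shot(0);cv2.imwrite("pics/w2.png",overlay("wrist",im))
E
```

```text
tcp_pos: [0.4664, -0.1217, 0.0437]
wrist_force: [-0.7, -0.1, -0.5]
tcp_pos: [0.4664, -0.1216, 0.0422]
wrist_force: [-0.2, -0.3, -1.0]
```

View pics/w2.png

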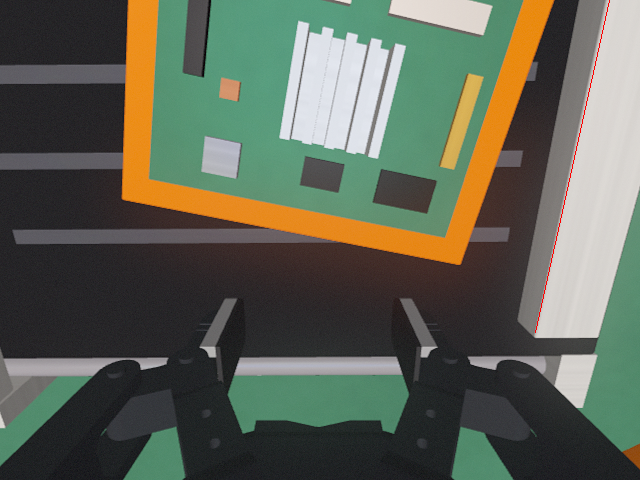

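The wrist view shows the fingertips at (230,300) and (405,300), low over the bed, in front of the carrier's front edge (125,200)–(460,262), with the stop at (560,200) well clear. Now I push.

```bash
python3 -m pendant '[[0.5,0.01,0,0,0],[0.5,0.01,0,0,0],[0.5,0.008,0,0,0],[0.5,0.008,0,0,0],[0.5,0.008,0,0,0],[0.5,0.008,0,0,0],[0.5,0.008,0,0,0],[0.5,0,0,0,0]]'
python3 - <<'E'
from h import *
im=shot(0);r,b=carrier("wrist",im);print(r,b.round(1).tolist(),w2h(env.get_state()["tcp_pos"]))
WC=0
im=env.read_camera("side");r,b=carrier("side",im,(312,258));print(r,b.round(1).tolist())
E
```

```text
clock: 6.32
tcp_pos: [0.5276, -0.1187, 0.0423]
orientation: [-0.0, 1.0, 0.024, 0.001]
wrist_force: [-0.3, -0.3, -0.5]
finger_gap: 0.0643
grip_force: 0.0
((7.548480987548828, -13.064910888671875), (99.70050811767578, 129.9044952392578), 0.020109986886382103) [[-42.29999923706055, 51.900001525878906], [-42.29999923706055, -78.0], [57.400001525878906, -78.0], [57.400001525878906, 51.900001525878906]] [-0.05330193 -0.02147026]
((-286.78424072265625, -290.9101257324219), (179.4451904296875, 141.66180419921875), 36.05166244506836) [[-401.0, -286.3999938964844], [-317.6000061035156, -401.0], [-172.60000610351562, -295.3999938964844], [-255.89999389648438, -180.8000030517578]]
```

Squared by the push, 42 mm still to go.

```bash
python3 -m pendant '[[0.5,0.008,0,0,0],[0.5,0.008,0,0,0],[0.5,0.008,0,0,0],[0.5,0.008,0,0,0],[0.5,0.005,0,0,0],[0.5,0.0,0,0,0]]'|egrep 'pos|wrist_f'; python3 -m pendant '[[0.5,0.002,0,0,0],[0.5,0,0,0,0]]'|egrep 'pos|wrist_f';python3 -m pendant '[[0.5,0.0015,0,0,0],[0.5,0,0,0,0]]'|egrep 'pos|wrist_f'
```

```text
tcp_pos: [0.5644, -0.1172, 0.0424]
wrist_force: [-0.4, 0.9, -0.8]
tcp_pos: [0.565, -0.1171, 0.0423]
wrist_force: [-2.5, 0.4, 0.8]
tcp_pos: [0.5667, -0.117, 0.0423]
wrist_force: [-3.7, -0.0, 2.1]
```

```bash
python3 -m pendant '[[0.5,0.0015,0,0,0],[0.5,0,0,0,0]]'|egrep 'pos|wrist_f'; python3 -m pendant '[[0.5,0.0015,0,0,0],[0.5,0,0,0,0]]'|egrep 'pos|wrist_f'
python3 - <<'E'
from h import *
im=shot(0);r,b=carrier("wrist",im);print(r,b.round(1).tolist(),w2h(env.get_state()["tcp_pos"]))
E
```

```text
tcp_pos: [0.567, -0.1169, 0.0423]
wrist_force: [-5.8, -0.7, 5.9]
tcp_pos: [0.5671, -0.1169, 0.0422]
wrist_force: [-11.4, -2.0, 7.3]
((46.53018569946289, -13.28460693359375), (99.59422302246094, 129.90850830078125), 0.001839380362071097) [[-3.299999952316284, 51.70000076293945], [-3.299999952316284, -78.19999694824219], [96.30000305175781, -78.19999694824219], [96.30000305175781, 51.70000076293945]] [-0.01356085 -0.02150257]
```

The rail stops the carrier (force grows, pose holds) and it lies square. I back off, lift and check the last joint before the quarter turn.

```bash
python3 -m pendant '[[0.5,-0.015,0,0,0],[0.5,-0.025,0,0,0],[0.5,0,0,-0.05,0],[0.5,0,0,-0.05,0],[0.5,0,0,0,0]]'
python3 - <<'E'
from h import *
im=shot(0);r,b=carrier("wrist",im);s=env.get_state();print(r,w2h(s["tcp_pos"]),s["joint_pos"])
cv2.imwrite("pics/w3.png",overlay("wrist",im))
E
```

```text
clock: 8.85
tcp_pos: [0.534, -0.1199, 0.1471]
orientation: [0.002, 1.0, 0.023, 0.005]
wrist_force: [0.1, 0.0, 0.0]
finger_gap: 0.0639
grip_force: 0.0
((46.20872497558594, -13.381889343261719), (99.3506088256836, 130.23968505859375), 0.07178489118814468) [-0.04821617 -0.02242397] [-3.68054876e-01  3.04794104e-01 -2.26206457e-01  1.03290080e+00
  5.22530443e-04  2.72665015e+00]
```

View pics/w3.png

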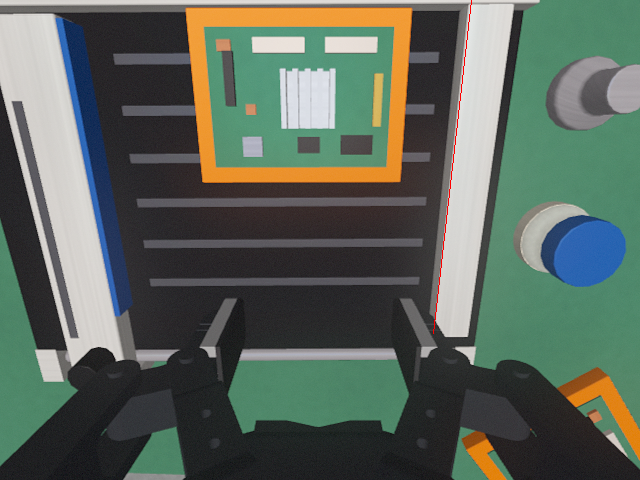

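The carrier lies square against the rear rail (its far edge at row 9, along the rail). The clamp bar's face is free at the left. Now over the bed behind the bar, with a quarter turn.

```bash
python3 -m pendant '[[0.5,0.007,-0.0525,0,0],[0.5,0.007,-0.0525,0,0],[0.5,0.007,-0.0525,0,0],[0.5,0.007,-0.0525,0,0],[0.5,0,0,0,-0.1745],[0.5,0,0,0,-0.1745],[0.5,0,0,0,-0.1745],[0.5,0,0,0,-0.1745]]'; python3 -m pendant '[[0.5,0,0,0,-0.1745],[0.5,0,0,0,-0.1745],[0.5,0,0,0,-0.1745],[0.5,0,0,0,-0.1745],[0.5,0,0,0,-0.1745],[0.5,0,0,0,0]]'
python3 - <<'E'
from h import *
im=shot(0);s=env.get_state();print(w2h(s["tcp_pos"]),s["joint_pos"])
q=s["orientation"];print(np.degrees(2*np.arctan2(q[2],q[1])))
im=env.read_camera("scene")
cv2.imwrite("pics/s4.png",cv2.resize(im[110:310,200:440,::-1],None,fx=3,fy=3))
E
```

```text
clock: 9.9
tcp_pos: [0.5477, 0.0927, 0.1405]
orientation: [-0.0, 0.93, 0.367, -0.001]
wrist_force: [-0.4, -0.2, -0.3]
finger_gap: 0.0642
grip_force: 0.0
clock: 10.65
tcp_pos: [0.5477, 0.0925, 0.1408]
orientation: [-0.001, 0.691, 0.723, -0.0]
wrist_force: [-0.1, -0.0, -0.8]
finger_gap: 0.0642
grip_force: 0.0
[-0.02316614  0.18856345] [ 2.26788101e-02  3.31423010e-01 -1.97774252e-01  1.04301508e+00
  1.47563983e-04  1.55016017e+00]
92.48175897502176
```

View pics/s4.png

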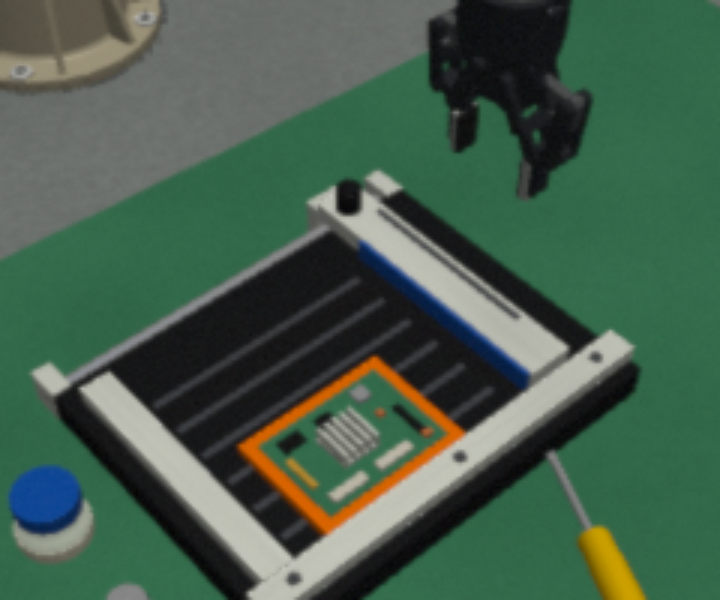

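The scene view shows the carrier lying flush along the rear rail at (390,490), the knob at (348,197), and the fingers hanging above the bed behind the bar at (490,160). I go down.

```bash
python3 -m pendant '[[0.5,0,0,0.045,0],[0.5,0,0,0.03,0],[0.5,0,0,0.01,0],[0.5,0,0,0,0]]'|egrep 'pos|wrist_f'; python3 -m pendant '[[0.5,0,0,0.008,0],[0.5,0,0,0.003,0],[0.5,0,0,0,0]]'|egrep 'pos|wrist_f'
python3 - <<'E'
from h import *
im=shot(0);cv2.imwrite("pics/w5.png",overlay("wrist",im))
E
```

```text
tcp_pos: [0.5478, 0.0924, 0.0569]
wrist_force: [0.3, -0.5, 0.4]
tcp_pos: [0.5482, 0.0924, 0.0465]
wrist_force: [-0.7, 0.2, 0.3]
```

View pics/w5.png

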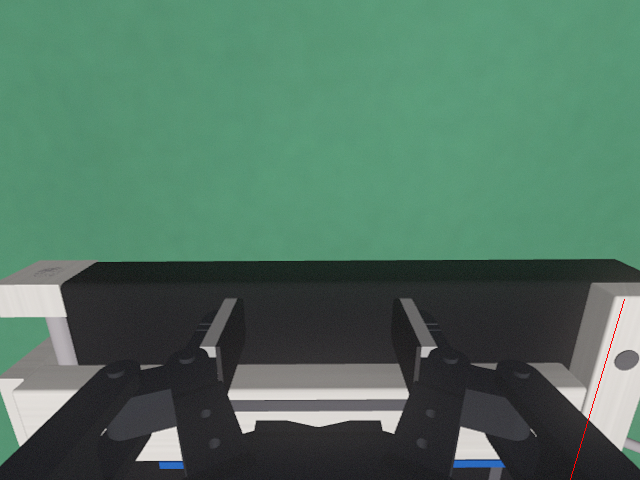

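The fingertips (230,300) and (410,300) stand low over the bed outside the bar's face (row ~380), clear of the knob. Now I push the clamp bar.

```bash
python3 -m pendant '[[0.5,-0.01,0,0,0],[0.5,-0.008,0,0,0],[0.5,-0.008,0,0,0],[0.5,-0.008,0,0,0],[0.5,-0.008,0,0,0],[0.5,-0.008,0,0,0],[0.5,0,0,0,0]]'|egrep 'pos|wrist_f'
python3 - <<'E'
from h import *
print(w2h(env.get_state()["tcp_pos"]))
E
python3 -m pendant '[[0.5,-0.008,0,0,0],[0.5,-0.008,0,0,0],[0.5,-0.008,0,0,0],[0.5,-0.008,0,0,0],[0.5,-0.008,0,0,0],[0.5,-0.008,0,0,0],[0.5,0,0,0,0]]'|egrep 'pos|wrist_f'
python3 - <<'E'
from h import *
print(w2h(env.get_state()["tcp_pos"]))
E
```

```text
tcp_pos: [0.5503, 0.0413, 0.0462]
wrist_force: [0.6, 0.2, 0.2]
[-0.02294822  0.13727683]
tcp_pos: [0.5525, -0.0062, 0.0461]
wrist_force: [0.3, 2.2, -1.5]
[-0.02294801  0.08976454]
```

```bash
python3 -m pendant '[[0.5,-0.005,0,0,0],[0.5,-0.004,0,0,0],[0.5,0,0,0,0]]'|egrep 'pos|wrist_f'; for i in 1 2; do python3 -m pendant '[[0.5,-0.002,0,0,0],[0.5,0,0,0,0]]'|egrep 'pos|wrist_f'; done
python3 - <<'E'
from h import *
im=env.read_camera("scene")
cv2.imwrite("pics/s6.png",cv2.resize(im[110:310,200:440,::-1],None,fx=3,fy=3))
E
```

```text
tcp_pos: [0.553, -0.0149, 0.0461]
wrist_force: [0.6, 2.8, -1.6]
tcp_pos: [0.5531, -0.0166, 0.0462]
wrist_force: [1.6, 3.9, -2.9]
tcp_pos: [0.5531, -0.0186, 0.0462]
wrist_force: [1.1, 4.3, -2.7]
```

View pics/s6.png

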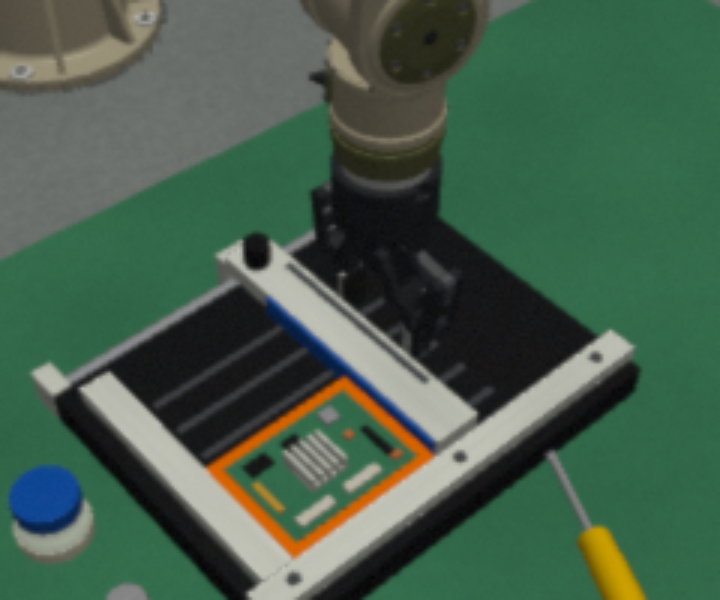

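The carrier is nearly at the side stop, still square against the rail, with the bar's lip on its edge and the fingers outside the bar. I creep on until the force rises.

```bash
for i in 1 2; do python3 -m pendant '[[0.5,-0.002,0,0,0],[0.5,0,0,0,0]]'|egrep 'pos|wrist_f'; done
```

```text
tcp_pos: [0.5531, -0.0191, 0.0462]
wrist_force: [0.1, 8.2, -2.9]
tcp_pos: [0.5531, -0.0193, 0.0462]
wrist_force: [0.9, 14.3, -0.7]
```

```bash
for i in 1 2; do python3 -m pendant '[[0.5,-0.002,0,0,0],[0.5,0,0,0,0]]'|egrep 'pos|wrist_f'; done
```

```text
tcp_pos: [0.553, -0.0194, 0.0462]
wrist_force: [1.5, 22.1, 0.2]
tcp_pos: [0.553, -0.0195, 0.0463]
wrist_force: [1.4, 27.7, 1.2]
```

Seated. I back off, lift, and look.

```bash
python3 -m pendant '[[0.5,0.01,0,0,0],[0.5,0.025,0,0,0],[0.5,0,0,-0.05,0],[0.5,0,0,-0.05,0],[0.5,0.03,0,-0.05,0],[0.5,0.05,0,-0.03,0],[0.5,0.05,0,0,0],[0.5,0,0,0,0]]'
python3 - <<'E'
from h import *
im=env.read_camera("side");r,b=carrier("side",im,(340,265))
print(r,b.round(1).tolist())
a=cv2.resize(im[165:325,235:405,::-1],(400,376))
im=env.read_camera("scene");r,b=carrier("scene",im,(300,265));print(r,b.round(1).tolist())
b=cv2.resize(im[150:330,200:430,::-1],None,fx=400/230,fy=376/180)
b=cv2.resize(b,(400,376))
cv2.imwrite("pics/f7.png",np.hstack([a,b]))
E
```

```text
clock: 16.35
tcp_pos: [0.5461, 0.1402, 0.2273]
orientation: [0.001, 0.689, 0.725, 0.0]
wrist_force: [-0.3, -0.0, -1.1]
finger_gap: 0.0638
grip_force: 0.0
((-286.7842102050781, -290.9100341796875), (179.4451904296875, 141.66180419921875), 36.051673889160156) [[-401.0, -286.3999938964844], [-317.6000061035156, -401.0], [-172.60000610351562, -295.3999938964844], [-255.89999389648438, -180.8000030517578]]
((46.91791915893555, -41.55524444580078), (99.11382293701172, 127.1558609008789), 0.31721457839012146) [[-3.0, 21.700000762939453], [-2.299999952316284, -105.4000015258789], [96.80000305175781, -104.9000015258789], [96.0999984741211, 22.299999237060547]]
```

View pics/f7.png

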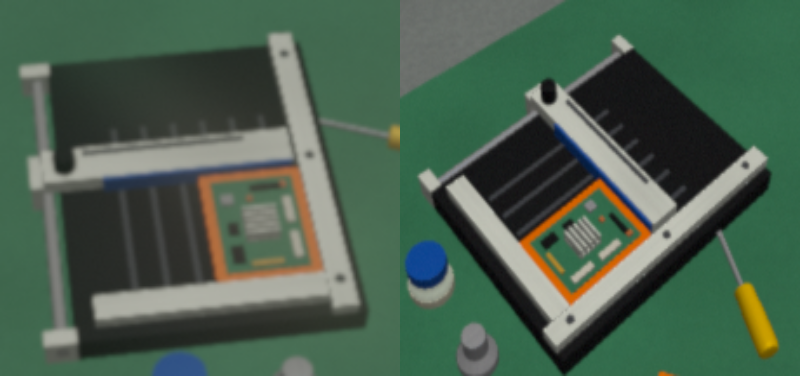

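Both views show the carrier flush along the rear rail and the side stop, and the lip closed on it. The bystanders are where they were.

```bash
python3 -c "
from workcell import env;print(env.hand_in())"
```

```text
the job is handed in; nothing more can be done
None
```

I pushed the middle-sized carrier flush against the rear rail, then pushed the clamp bar until it drove the carrier against the side stop and stayed closed on it; the job was handed in at about 16 s, but no verdict came back.

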